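Lock up the reagent drawer: shut it, dial the padlock open and present it at the hasp

TASK

Get the reagent drawer ready for locking: push the loaded drawer fully shut, then turn the clicking dial of the padlock parked on top of the unit clockwise until its red mark stands at the red index, and pull the shackle fully open. Lift the open padlock off its parking eye and finish while still holding it: the whole lock held still and clear above the unit, its open shackle over the hasp at the front of the drawer. Leave the glassware, bottles and book around it where they stand.

Things in the scene. Friction and masses are not known exactly. Their poses are not given: they have to be found in the camera images.
- cabinet: grey-green steel drawer unit standing on the bench, 240 (its x) x 360 (its y) x 110 mm high (its z); origin at the centre of its underside; its front with the drawer looks to its -x, towards the robot, turned by at most 0.2 rad. It does not move.
- drawer (a joint): how far the cream-fronted drawer stands out of the unit, in m: 0 fully shut (a hard stop), positive out along the unit's -x. It takes 3 to 5 N to push and stays where it is left.
- drawer_handle (a point): middle of the drawer's horizontal steel bar handle: bar 10 mm thick, 100 mm long along the unit's y, its axis 64 mm above the bench and 21 mm in front of the drawer's outer face. The middle lies 30 mm to the unit's -y side of the centre of the front.
- hasp_eye (a point): where the hasp's eye is when the drawer is shut: on the unit's front edge, 115 mm to the +y side of its centre, 15 mm above its top. Two upright steel lugs 30 mm wide stand 30 mm high there, one fixed to the unit, one on the drawer.
- keeper_eye (a point): centre of the parking eye: a steel lug fixed on the unit's top, 4 mm thick along the unit's y, 21 mm wide along its x, 27.5 mm high, that the toe leg of the padlock's shackle passes through (hole 13.5 mm wide, 21.5 mm high from the unit's top, closed above).
- lock_center (a point): centre of the padlock's loose brass body, 56 (x) x 64 (y) x 30 mm (z), lying on its back on top of the unit, dial up. Its +x runs along the shackle, away from the body (at the start along the unit's +y), its z out of the dial face. About 0.5 kg in all. Some mm of play in the parking eye; may turn a few degrees with the dial. Held by its shackle's crown it swings down and hangs.
- dial_grip (a point): centre of the padlock's black knurled dial, half-way up: 42 mm diameter, 14 mm high; it lies 24 mm in front of the lock's centre along the lock's z, and its underside is 2 mm clear of the brass body on a steel bezel of 55 mm diameter.
- dial (a joint): dial angle in rad, growing clockwise seen from above the face. 0: the long red mark points at the red index on the bezel, on the shackle's side; only there can the shackle be pulled. A click every 0.524 rad (12 marks), about 0.05 Nm to turn over one; starts 1 or 2 clicks before 0, at a negative angle. Cannot turn while the shackle is out.
- shackle (a joint): how far the shackle is pulled out of the lock's body along the lock's +x, in m: 0 home, 0.018 fully open (end stop). Takes 3 to 5 N at the red mark, is blocked elsewhere, stays where it is left. Fully open, the toe's end is 12 mm clear of the body, so that the lug of the parking eye passes through the gap and the lock can be lifted straight up.
- shackle_crown (a point): middle of the crown, the cross-bar at the far end of the steel U shackle: round bar 9 mm thick along the lock's y, straight for 18 mm, 15 mm above the unit's top at the start, 90 mm from the lock's centre when home. Legs 9 mm thick run along x 21 mm to either side (33 mm free between); the -y leg is the toe, the +y leg stays in the body. 49 mm free between bar and parking eye.
- shackle_mid (a point): middle of the opening of the shackle's U, 31 mm from the crown towards the body; moves with the shackle.
- reagent_jar: small brown jar, 44 mm diameter, 58 mm high, standing on the rear left (+x, +y) of the unit's top; not to be moved
- indicator_bottle: small clear dropping bottle, 32 mm diameter, 60 mm high, standing on the rear right (+x, -y) of the unit's top; not to be moved
- beaker: glass beaker, 70 mm diameter, 95 mm high; not to be moved
- tube_rack: wooden test-tube rack with five tubes, 60 x 220 mm, 115 mm high; not to be moved
- flask: glass conical flask, 76 mm diameter, 108 mm high; not to be moved
- workbook: pale yellow workbook, 210 x 150 x 12 mm; not to be moved
- petri_dish: glass dish, 90 mm diameter, 15 mm high; not to be moved
There are look-alikes about, which are no part of the job. What is shaped like the part that bears lock_center but brown or purple is not meant.

How it is judged:
By the outcome, as a careful person would: the job done as asked, in the order asked, and still so for the second after the job is handed in, while the arm keeps its last pose, push and grip.
It also fails if it takes over 58 s, if anything falls off the work surface, if the arm or the gripper's body presses on something with over 40 N, if the wrist force passes 120 N, or if a joint passes its speed limit or range.

ROBOT

A 6-joint arm with a two-finger parallel gripper is mounted at the origin on the work surface. World frame = base frame: x ahead of the robot, y to its left, z up, the work surface at z = 0. Lengths are in m, angles in rad, forces in N, time in s.
With the tool pointing down it reaches from about 0.375 to 0.9 m from the base axis. Payload 3.1 kg.
Tool frame: the origin (TCP) lies at the very end of the fingers, on their centre line; the grasp point (between the pads) lies 19 mm behind it; z points along the fingers, y is the line along which they close (so a half turn about z gives the same grasp; the last joint's range is limited). The gripper opens to 87 mm and grips with 3 to 60 N. Pads are 19 mm wide; open, the fingers measure 117 mm over their backs; the gripper's body (75 mm by 190 mm) begins 51 mm behind the grasp point.
Start: joints at [1.093, 0.527, 1.433, -0, 1.181, -0.178], TCP at [0.185, 0.597, 0.223] pointing down, gripper open.
Joint ranges: [-3.08, 3.08], [-0.75, 2.2], [0.22, 2.44], [-1.43, 4.57], [0, 2.65], [-2.85, 2.85]. Speed limits (rad/s): [2.79, 2.79, 3.14, 3.14, 3.14, 3.14].

INTERFACE

Orientations are given as a unit quaternion [x, y, z, w].
In Python, from rig import robot gives the robot as it stands. The module is installed in compiled form; this text tells all that it offers.
- The arm moves only by the tool servo_tool, never from a script. Its argument "rows" is one flat list of numbers, 5 for each row, row after row: the closure, from -1 (fully open) to 1 (shut), so that 0 is half open, then the shift along the tool's x, y, z in m, then the turn about the tool's z in degrees. A call has 1 to 5 rows; each row shifts and turns the commanded pose from where the row before left it, along the tool's axes as they then stand; what a row does not reach is not made up. A row lasts 1/12 s, in which the tool goes at most 41.7 mm and 7.16 degrees, less where a joint would pass 70% of its speed; a pose out of reach is approached as far as the arm can. A call with a gripper value outside its range is refused whole. The fingers move at their own pace and stop on an object; "newtons" is the grip in N (left out, the last holds). Time passes only in rows, so rows that do not move let the fingers close. It gives the time, the measured TCP pose, the force, the opening and the grip force at its end, in the units of the state.
- robot.get_obs(): the state, without advancing time (a new reading comes with each control period).
- robot.camera(name): name is "scene" or "top" or "wrist"; returns a dict with "pixels" (480x640x3 uint8, red, green, blue), "intrinsics" (3x3 intrinsics, pixels), "dist" ([k1, k2, p1, p2, k3] as OpenCV has them; the pictures are not rectified), "rvec" (rotation vector, rad) and "tvec" (3), from world to camera coordinates, as OpenCV has them; the wrist camera has in their place "mount" (4x4, takes a point from camera to tool coordinates, whose origin is the TCP and whose axes are the flange's). Camera axes: x right, y down, z forward; pixel columns grow to the right and rows downward; lengths in m; the calibration is good to about 2 mm. A picture is of the moment at which its call begins: read the wrist's pose just before it. There is no depth.
- robot.hand_in(): hands the job in; it is judged then, once.
Trained networks look in a picture, given as the dict that the camera call returned (one of the last four; its "shot" number tells which), for a name from the list of things; names that differ only in an ending like _2 or _b are one class to them, and where a whole thing is asked for, a point or a joint stands for the part that bears it (a point fixed in the world has none). Each returns a list of dicts, best first, with "score" (0 to 1); they miss things now and then, are a little off and sometimes report something else, mostly with a low value. They report only what shows in the picture. A call takes as long as a camera call. They do not tell look-alikes from the thing itself.
- robot.spot_in(picture, query): "at" ([x, y, z] in m, in world coordinates, good to about 4 mm: the middle of the surface that is visible of it).
- robot.outline_of(picture, query): "region" (480x640 bool, what is visible of it).
- robot.place_of(picture, query): "at" ([x, y, z] in m, in world coordinates, good to about 4 mm: a listed point, or the origin of a listed thing).
The state is a dict: "time": time; "q": joint angles; "joint_velocities": joint speeds; "joint_torque": joint torques, N m; "position": TCP position; "tool_rot": TCP orientation; "ft_force": force on the tool from outside, world axes, zero at the start; "moment": the same for the moment, N m; "grip_width": finger opening in m; "grip_force": force on a finger pad.
Only numpy, scipy, OpenCV 4.12 (cv2) and the standard library are available. Lean on these libraries where they do the work, as an engineer would, in place of code of your own. Each camera call takes 0.05 s, during which the arm holds its last target. There are 200 camera calls.

## Working session

There is one attempt and no reset: what is moved stays moved. The work goes in short steps, Python scripts to look and compute and a tool call to move; the robot and the scene stay as the last step left them, time stands still between calls to the robot, and variables do not carry over. Pictures are saved under pics/ and viewed, at most 13 in all, crops included, and the job is handed in when it is done.

Besides the shell and the picture viewer there is one more tool, called after ">>>" as name(argument=value, ...), one argument or row to a line, values as JSON. servo_tool: Moves the arm, as the interface text tells. Its arguments: {"type":"object","properties":{"rows":{"type":"array","items":{"type":"number"}},"newtons":{"type":"number"}},"required":["rows"]}

```bash
mkdir -p pics
cat > h.py <<'E'
import numpy as np, cv2
from rig import robot
from scipy.spatial.transform import Rotation as R
def save(p,n): cv2.imwrite('pics/'+n, p['pixels'][:,:,::-1])
E
python3 - <<'E'
from h import *
np.set_printoptions(precision=4,suppress=True)
s=robot.get_obs(); print(s['time'],s['position'],s['tool_rot'],s['grip_width'],s['ft_force'])
for c in ['scene','top']:
    p=robot.camera(c); save(p,c+'1.png')
    for q in ['cabinet','drawer_handle','hasp_eye','keeper_eye','lock_center','dial_grip','shackle_crown','shackle_mid','reagent_jar','indicator_bottle','beaker','tube_rack','flask','workbook','petri_dish']:
        print(c,q,[(np.round(d['at'],4).tolist(),round(d['score'],2)) for d in robot.place_of(p,q)[:3]])
im=np.vstack if 0 else None
E
```

```text
0.0 [0.1842 0.5965 0.2216] [ 0.1493  0.9888 -0.001  -0.0003] 0.08743973235646452 [-0.1073 -0.1963 -0.6581]
scene cabinet [([0.6874, -0.0957, 0.0007], 0.69)]
scene drawer_handle [([0.5045, -0.1217, 0.067], 0.87)]
scene hasp_eye [([0.5626, 0.0216, 0.1267], 0.57), ([0.6433, -0.0653, 0.1257], 0.25)]
scene keeper_eye [([0.6638, -0.1191, 0.1249], 0.98)]
scene lock_center [([0.5433, 0.1781, 0.0178], 0.94), ([0.4064, -0.0147, 0.0129], 0.9), ([0.3976, -0.2859, 0.0179], 0.88)]
scene dial_grip [([0.6429, -0.1544, 0.1518], 0.8), ([0.4082, -0.011, 0.0389], 0.69), ([0.3984, -0.2815, 0.0428], 0.67)]
scene shackle_crown [([0.6428, -0.0647, 0.1274], 0.74), ([0.3148, -0.0001, 0.011], 0.55), ([0.4612, 0.209, 0.0177], 0.53)]
scene shackle_mid [([0.6426, -0.092, 0.1266], 0.81), ([0.3442, -0.0075, 0.0157], 0.56), ([0.436, -0.2382, 0.0163], 0.55)]
scene reagent_jar [([0.686, 0.4052, 0.001], 0.66), ([0.7704, 0.0351, 0.1084], 0.6)]
scene indicator_bottle [([0.7763, -0.2397, 0.1085], 0.64), ([0.6424, -0.0868, 0.1271], 0.54)]
scene beaker [([0.5683, 0.3839, 0.0026], 0.84)]
scene tube_rack [([0.6308, -0.4278, -
[... 872 characters left out ...]
557, -0.208, 0.013], 0.57), ([0.6401, -0.0606, 0.1247], 0.46)]
top shackle_mid [([0.643, -0.0932, 0.1229], 0.74), ([0.7701, 0.0316, 0.1135], 0.73), ([0.3497, -0.0056, 0.0143], 0.64)]
top reagent_jar [([0.7667, 0.0312, 0.1145], 0.6), ([0.6453, -0.0905, 0.1243], 0.52)]
top indicator_bottle [([0.7799, -0.2391, 0.11], 0.49), ([0.6932, -0.0947, -0.0003], 0.27)]
top beaker [([0.5649, 0.3814, 0.0034], 0.87)]
top tube_rack [([0.6378, -0.4265, 0.0013], 0.96), ([0.684, 0.4078, 0.0042], 0.18)]
top flask [([0.6832, 0.4072, 0.005], 0.85), ([0.5698, 0.0243, 0.1192], 0.64), ([0.6891, -0.0902, 0.0045], 0.34)]
top workbook [([0.3527, 0.4164, 0.0002], 0.58)]
top petri_dish [([0.4334, -0.4175, -0.0007], 0.64)]
```

View pics/scene1.png

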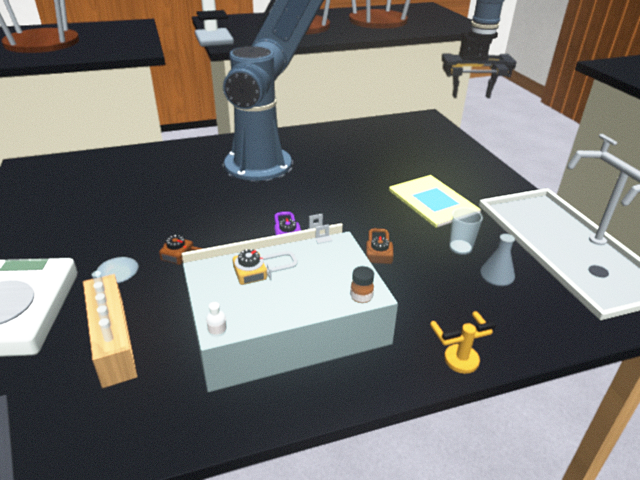

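View pics/top1.png

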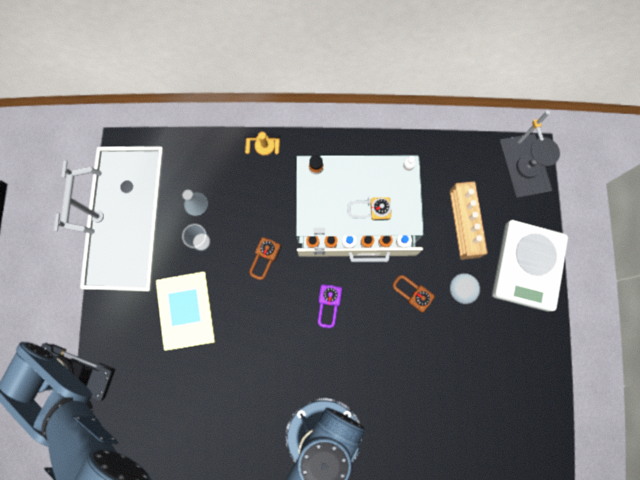

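Scene view: the brass lock is on the unit at about px (250,262), with its shackle to the right. Hasp lugs are at (320,228), jar at (362,285) and bottle at (215,320). The brown and purple locks on the bench are look-alikes. Top view: the drawer stands out about 40 mm with bottles inside, handle at (370,258) and brass lock at (381,207). The unit's yaw is close to 0.

First move: align the tool and travel towards the drawer front.

>>> servo_tool(
  rows=[1,-0.03,-0.01,0,-5.7,1,-0.03,-0.01,0,-5.8,1,-0.03,-0.015,0,-5.7,1,-0.03,-0.025,0,0,1,-0.03,-0.025,0,0],
  newtons=20,
)

```text
time: 2.02
position: [0.3271, 0.4944, 0.2226]
tool_rot: [-0.001, 1.0, 0.0, 0.0]
ft_force: [1.1, 0.0, 0.5]
grip_width: 0.0615
grip_force: 0.0
```

>>> servo_tool(
  rows=[1,-0.015,-0.035,0,0,1,-0.015,-0.035,0,0,1,-0.015,-0.035,0,0,1,-0.015,-0.035,0,0,1,-0.015,-0.035,0,0],
)

```text
time: 2.43
position: [0.4016, 0.3185, 0.2227]
tool_rot: [-0.0, 1.0, 0.0, 0.0]
ft_force: [1.4, 0.1, -0.1]
grip_width: 0.0286
grip_force: 0.0
```

>>> servo_tool(
  rows=[1,0,-0.035,0,0,1,0,-0.035,0,0,1,0,-0.035,0,0,1,0,-0.035,0,0,1,0,-0.035,0,0],
)

```text
time: 2.85
position: [0.4011, 0.1436, 0.2228]
tool_rot: [-0.0, 1.0, 0.0, 0.0]
ft_force: [0.5, -0.4, -0.3]
grip_width: 0.0015
grip_force: 0.0
```

>>> servo_tool(
  rows=[1,0,-0.035,0,0,1,0,-0.035,0,0,1,0,-0.035,0,0,1,0,-0.035,0,0,1,-0.01,-0.035,0,0],
)

```text
time: 3.27
position: [0.4092, -0.031, 0.2226]
tool_rot: [-0.0, 1.0, 0.0, -0.001]
ft_force: [0.3, 0.2, 0.1]
grip_width: 0.0
grip_force: 0.0
```

>>> servo_tool(
  rows=[1,-0.025,-0.035,0.03,0,1,-0.025,-0.035,0.03,0,1,0,-0.022,0.035,0,1,0,0,0.035,0,1,0,0,0.035,0],
)

```text
time: 3.68
position: [0.4523, -0.1097, 0.0688]
tool_rot: [0.001, 1.0, -0.001, 0.001]
ft_force: [1.1, -0.0, -0.7]
grip_width: 0.0003
grip_force: 0.0
```

Run:
```python
from h import *
np.set_printoptions(precision=4,suppress=True)
s=robot.get_obs(); print(s['time'],s['position'],s['ft_force'])
p=robot.camera('top')
# cabinet yaw from outline: rectify top-plane points at z=.11
m=robot.outline_of(p,'cabinet')[0]['region']
Rm,_=cv2.Rodrigues(p['rvec']); t=np.ravel(p['tvec'])
def ray(uv,z):
    u=cv2.undistortPoints(np.float64(uv).reshape(-1,1,2),p['intrinsics'],np.array(p['dist'])).reshape(-1,2)
    d=np.c_[u,np.ones(len(u))]@Rm; c=-Rm.T@t
    return c+d*((z-c[2])/d[:,2])[:,None]
v,u=np.nonzero(m); P=ray(np.c_[u,v],.11)
print(len(u),P.min(0),P.max(0))
# back edge (max x per y bin), side edges
cols=np.unique(u)
def fit(uv):
    Q=ray(uv,.11); return Q
top=np.array([[c,v[u==c].min()] for c in cols[10:-10]]); Q=ray(top,.11)
k=np.polyfit(Q[:,1],Q[:,0],1); r=Q[:,0]-np.polyval(k,Q[:,1]); g=abs(r)<.006; k=np.polyfit(Q[g,1],Q[g,0],1); print('back',k,g.mean(),'yaw',-np.arctan(k[0]))
rows=np.unique(v)[12:60]
for f in (min,max):
    L=ray(np.array([[f(u[v==r]),r] for r in rows]),.11); k=np.polyfit(L[:,0],L[:,1],1); print('side',k,'yaw',np.arctan(k[0]),L[:,1].mean())
print(robot.place_of(p,'drawer_handle')[:1])
```

```text
3.6833 [ 0.4523 -0.1097  0.0688] [ 1.0587 -0.002  -0.6819]
9590 [ 0.5138 -0.2699  0.11  ] [0.8141 0.0903 0.11  ]
back [-0.0133  0.8069] 0.3238095238095238 yaw 0.013320726672605997
side [0.0253 0.0699] yaw 0.02532571804796743 0.08764334514816606
side [ 0.0164 -0.2786] yaw 0.01642252004262414 -0.26703512979874816
[]
```

>>> servo_tool(
  rows=[1,-0.01,-0.013,0.012,0,1,-0.01,0,0,0,1,-0.01,0,0,0,1,-0.008,0,0,0,1,-0.008,0,0,0],
)

```text
time: 4.25
position: [0.4975, -0.1201, 0.0598]
tool_rot: [-0.001, 1.0, -0.0, -0.0]
ft_force: [-4.6, -1.0, 2.8]
grip_width: 0.0004
grip_force: 1.8
```

>>> servo_tool(
  rows=[1,-0.006,0,0,0,1,-0.006,0,0,0,1,-0.006,0,0,0,1,-0.005,0,0,0,1,-0.003,0,0,0],
)

```text
time: 4.67
position: [0.5234, -0.12, 0.0578]
tool_rot: [-0.0, 1.0, 0.0, -0.0]
ft_force: [-2.1, 1.7, 0.9]
grip_width: 0.0008
grip_force: 1.4
```

>>> servo_tool(
  rows=[1,-0.002,0,0,0,1,-0.002,0,0,0,1,-0.001,0,0,0],
)

```text
time: 4.92
position: [0.5269, -0.1201, 0.0576]
tool_rot: [-0.0, 1.0, 0.0, -0.001]
ft_force: [-5.6, 0.4, 4.0]
grip_width: 0.0005
grip_force: 3.0
```

>>> servo_tool(
  rows=[1,-0.001,0,0,0,1,-0.001,0,0,0,1,-0.001,0,0,0],
)

```text
time: 5.17
position: [0.527, -0.12, 0.0575]
tool_rot: [-0.001, 1.0, 0.001, -0.004]
ft_force: [-10.4, -2.0, 6.4]
grip_width: 0.0003
grip_force: 5.6
```

>>> servo_tool(
  rows=[1,-0.002,0,0,0,1,-0.002,0,0,0],
)

```text
time: 5.33
position: [0.5273, -0.1198, 0.0575]
tool_rot: [-0.002, 1.0, 0.001, -0.008]
ft_force: [-19.5, -6.2, 14.7]
grip_width: 0.0007
grip_force: 10.1
```

>>> servo_tool(
  rows=[1,0.015,0,0,0,1,0.02,0,0,0,-1,0.01,0,-0.03,0,-1,0,0,-0.04,0,-1,0,0,-0.04,0],
)

```text
time: 5.75
position: [0.4898, -0.1209, 0.1683]
tool_rot: [0.0, 1.0, 0.0, -0.0]
ft_force: [1.2, -0.9, -0.2]
grip_width: 0.0129
grip_force: 0.0
```

>>> servo_tool(
  rows=[-1,0,0,-0.04,0,-1,-0.02,-0.01,-0.04,0,-1,-0.035,-0.01,-0.02,0,-1,-0.035,0,0,0,-1,0,0,0,0],
)

```text
time: 6.17
position: [0.587, -0.1423, 0.2674]
tool_rot: [-0.0, 1.0, -0.003, 0.008]
ft_force: [-0.1, -0.8, -1.1]
grip_width: 0.0456
grip_force: 0.0
```

Run:
```python
from h import *
np.set_printoptions(precision=4,suppress=True)
s=robot.get_obs(); print(s['time'],s['position'],s['tool_rot'],s['q'])
p=robot.camera('wrist'); save(p,'w1.png'); print(p['mount'])
for q in ['lock_center','dial_grip','shackle_crown','shackle_mid','keeper_eye']:
    print(q,[(np.round(d['at'],4).tolist(),round(d['score'],2)) for d in robot.place_of(p,q)[:2]])
p=robot.camera('top'); print([ (robot.place_of(p,q)[:1]) for q in('drawer_handle','hasp_eye')])
```

```text
6.1667 [ 0.587  -0.1423  0.2674] [-0.      1.     -0.0028  0.0079] [-0.4234  0.4448  1.4479  0.0016  1.2322 -1.9948]
[[-0.001  -0.9569 -0.2905  0.0802]
 [ 1.     -0.0013  0.0007  0.0009]
 [-0.001  -0.2905  0.9569 -0.1632]
 [ 0.      0.      0.      1.    ]]
lock_center [([0.4083, -0.0169, 0.0167], 0.91), ([0.5419, 0.1767, 0.0171], 0.61)]
dial_grip [([0.3986, -0.2783, 0.039], 0.82), ([0.5467, 0.1781, 0.0391], 0.66)]
shackle_crown [([0.6396, -0.0636, 0.1238], 0.9), ([0.449, -0.209, 0.0172], 0.7)]
shackle_mid [([0.4332, -0.2282, 0.0142], 0.72), ([0.4888, 0.2006, 0.0167], 0.64)]
keeper_eye [([0.6419, -0.0672, 0.1263], 0.32)]
[[{'at': [0.6651, -0.1144, 0.1225], 'score': 0.72}], [{'at': [0.5675, 0.0224, 0.1251], 'score': 0.87}]]
```

View pics/w1.png

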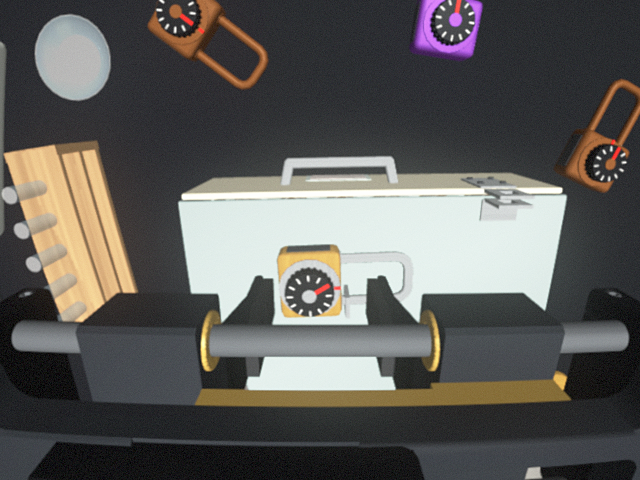

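Run:
```python
from h import *
im=cv2.imread('pics/w1.png')[235:335,260:420]
cv2.imwrite('pics/w1c.png',cv2.resize(im,None,fx=5,fy=5,interpolation=cv2.INTER_CUBIC))
```

```text
(no output)
```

View pics/w1c.png

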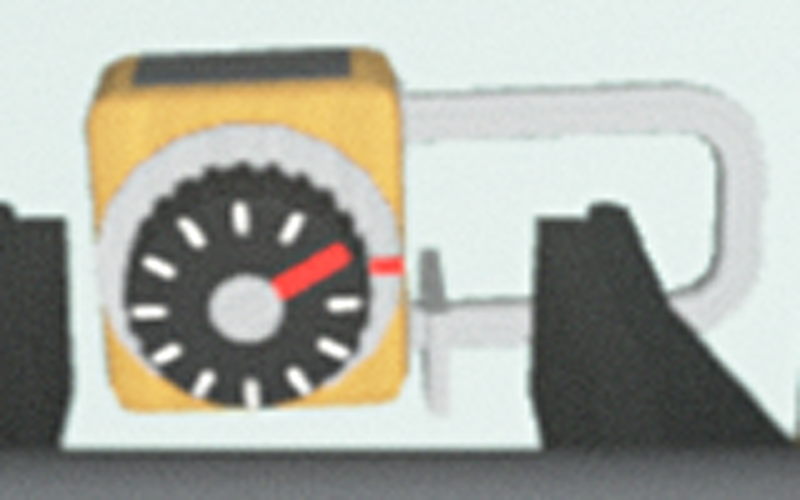

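```bash
cat >> h.py <<'E'
def wray(p,s,uv,z):
    u=cv2.undistortPoints(np.float64(uv).reshape(-1,1,2),p['intrinsics'],np.array(p['dist'])).reshape(-1,2)
    M=np.eye(4); M[:3,:3]=R.from_quat(s['tool_rot']).as_matrix(); M[:3,3]=s['position']; M=M@np.array(p['mount'])
    d=np.c_[u,np.ones(len(u))]@M[:3,:3].T; c=M[:3,3]
    return c+d*((z-c[2])/d[:,2])[:,None]
E
python3 - <<'E'
from h import *
np.set_printoptions(precision=4,suppress=True)
s=robot.get_obs(); p=robot.camera('wrist'); print(s['position'],s['tool_rot'],s['grip_width'])
print('prev-pose pixels, approx')
s['position']=np.array([.587,-.1423,.2674]); s['tool_rot']=np.array([0,1,-.0028,.0079])
print('hub',wray(p,s,[[309.4,296.6]],.156))
print('dialrim L/R top',wray(p,s,[[285,293],[333.5,293]],.156))
print('crown',wray(p,s,[[408,276]],.127),'legs',wray(p,s,[[360,257],[360,300]],.128))
print('keeper',wray(p,s,[[346,286]],.1375))
print('body front edge',wray(p,s,[[280,255],[338,253]],.14), 'back', wray(p,s,[[285,317],[341,316]],.14))
for c in 'scene','top':
    p=robot.camera(c); print([ (q,d['at'],d['score']) for q in('dial_grip','shackle_mid','shackle_crown') for d in robot.place_of(p,q) if d['at'][2]>.1])
E
```

```text
[ 0.5775 -0.1395  0.264 ] [-0.      1.      0.0001 -0.0003] 0.08132424985818942
prev-pose pixels, approx
hub [[ 0.6452 -0.1507  0.156 ]]
dialrim L/R top [[ 0.6419 -0.1713  0.156 ]
 [ 0.6418 -0.1304  0.156 ]]
crown [[ 0.6392 -0.0609  0.127 ]] legs [[ 0.6201 -0.1059  0.128 ]
 [ 0.6632 -0.1044  0.128 ]]
keeper [[ 0.6442 -0.1186  0.1375]]
body front edge [[ 0.6137 -0.1763  0.14  ]
 [ 0.6118 -0.1264  0.14  ]] back [[ 0.6744 -0.1739  0.14  ]
 [ 0.6732 -0.1227  0.14  ]]
[('dial_grip', [0.6452, -0.1511, 0.1502], 0.55), ('shackle_mid', [0.641, -0.0935, 0.1272], 0.5), ('shackle_crown', [0.6425, -0.0636, 0.1243], 0.52)]
[]
```

>>> servo_tool(
  rows=[-1,-0.03,-0.0125,0.02,0,-1,-0.03,0,0.03,0,-1,-0.0065,0,0.03,0,-1,0,0,0.01,0,-1,0,0,0,0],
  newtons=25,
)

```text
time: 7.48
position: [0.6415, -0.1509, 0.1708]
tool_rot: [-0.0, 1.0, 0.002, -0.004]
ft_force: [-0.9, -0.2, 0.0]
grip_width: 0.0871
grip_force: 0.0
```

>>> servo_tool(
  rows=[-1,0,0,0,0],
)

```text
time: 7.57
position: [0.6432, -0.1518, 0.1746]
tool_rot: [-0.0, 1.0, 0.0, -0.001]
ft_force: [0.4, -0.0, -0.1]
grip_width: 0.0867
grip_force: 0.0
```

>>> servo_tool(
  rows=[-1,0,0,0.014,0,-1,0,0,0.01,0,-1,0,0,0.005,0,0,0,0,0,0,0.2,0,0,0,0],
)

```text
time: 7.98
position: [0.6441, -0.1521, 0.1465]
tool_rot: [-0.0, 1.0, -0.0, 0.0]
ft_force: [0.0, 0.4, 0.4]
grip_width: 0.0801
grip_force: 0.0
```

>>> servo_tool(
  rows=[1,0,0,0,0,1,0,0,0,0,1,0,0,0,0,1,0,0,0,0,1,0,0,0,0],
)

```text
time: 8.4
position: [0.6443, -0.152, 0.146]
tool_rot: [-0.0, 1.0, -0.0, 0.0]
ft_force: [0.6, 0.4, -0.2]
grip_width: 0.0483
grip_force: 0.0
```

>>> servo_tool(
  rows=[1,0,0,0,0,1,0,0,0,0,1,0,0,0,0],
)

```text
time: 8.65
position: [0.6442, -0.1521, 0.1459]
tool_rot: [-0.0, 1.0, -0.0, 0.0]
ft_force: [0.6, -0.0, -0.3]
grip_width: 0.0398
grip_force: 25.0
```

>>> servo_tool(
  rows=[1,0,0,0,6,1,0,0,0,6,1,0,0,0,6,1,0,0,0,6,1,0,0,0,6],
)

```text
time: 9.07
position: [0.6414, -0.1506, 0.1457]
tool_rot: [0.261, 0.965, 0.0, -0.004]
ft_force: [-5.8, 1.0, 4.5]
grip_width: 0.0403
grip_force: 25.0
```

>>> servo_tool(
  rows=[1,0,0,0,3,1,0,0,0,0,1,0,0,0,0],
)

```text
time: 9.32
position: [0.6417, -0.1509, 0.1457]
tool_rot: [0.283, 0.959, 0.0, -0.003]
ft_force: [-4.8, 1.9, 4.3]
grip_width: 0.0401
grip_force: 25.0
```

Run:
```python
from h import *
s=robot.get_obs(); print(s['time'],s['position'],s['tool_rot'],s['moment'],s['ft_force'],s['grip_width'],s['q'])
```

```text
9.3167 [ 0.6416531  -0.15094292  0.14569712] [ 2.83416188e-01  9.58991887e-01  1.61896562e-04 -3.13019406e-03] [ 0.18243699  0.98701714 -0.02244927] [-4.83754659  1.86214313  4.28417878] 0.04009830099051782 [-4.00060567e-01  6.62150959e-01  1.40471817e+00 -4.33287264e-04
  1.08098066e+00 -1.39593996e+00]
```

>>> servo_tool(
  rows=[0,0,0,0,0,-1,0,0,0,0,-1,0,0,-0.015,0,-1,0,0,-0.04,-6,-1,0,0,-0.04,-6],
)

```text
time: 9.73
position: [0.6434, -0.1517, 0.2395]
tool_rot: [0.18, 0.984, 0.001, -0.002]
ft_force: [1.1, -0.2, -0.4]
grip_width: 0.0625
grip_force: 0.0
```

>>> servo_tool(
  rows=[-1,0.01,0.01,-0.02,-7,-1,0.02,0.01,0,-7,-1,0.02,0.005,0,-7,-1,0.005,0,0,0,-1,0,0,0,0],
)

```text
time: 10.15
position: [0.5965, -0.1169, 0.2611]
tool_rot: [0.001, 1.0, -0.0, 0.0]
ft_force: [0.5, 0.9, -0.1]
grip_width: 0.0859
grip_force: 0.0
```

Run:
```python
from h import *
np.set_printoptions(precision=4,suppress=True)
p=robot.camera('wrist'); s=robot.get_obs();p=robot.camera('wrist'); print(s['time'],s['position'],s['tool_rot'],s['grip_width'])
np.savez('w2.npz',pos=s['position'],rot=s['tool_rot'])
save(p,'w2.png')
im=p['pixels'][180:380,230:470,::-1]
cv2.imwrite('pics/w2c.png',cv2.resize(im,None,fx=3,fy=3,interpolation=cv2.INTER_CUBIC))
```

```text
10.2 [ 0.5977 -0.1176  0.261 ] [ 0.0011  1.     -0.0003  0.0007] 0.08662138559527088
```

View pics/w2c.png

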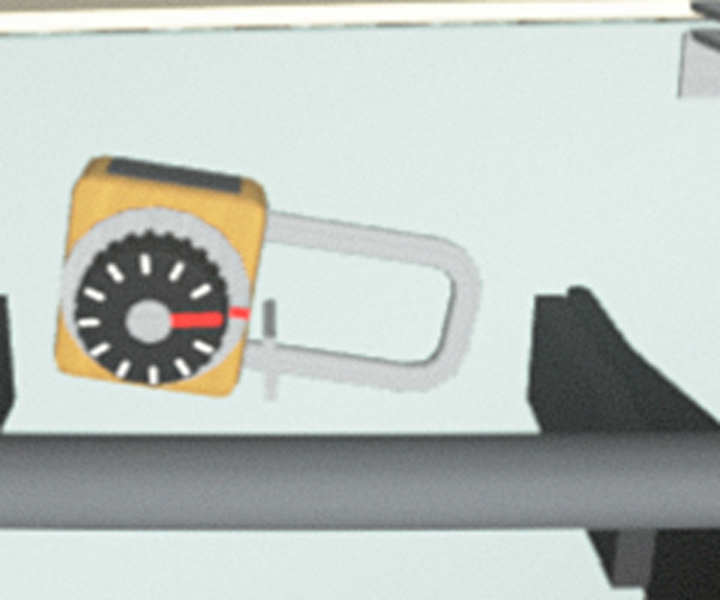

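Run:
```python
from h import *
np.set_printoptions(precision=4,suppress=True)
d=np.load('w2.npz'); s={'position':d['pos'],'tool_rot':d['rot']}; p=robot.camera('wrist')
im=cv2.imread('pics/w2.png'); hsv=cv2.cvtColor(im,cv2.COLOR_BGR2HSV)
red=((hsv[...,0]<6)|(hsv[...,0]>174))&(hsv[...,1]>140)&(hsv[...,2]>150)
red[:180]=0; red[380:]=0; red[:,:230]=0; red[:,320:]=0
n,l,st,c=cv2.connectedComponentsWithStats(red.astype(np.uint8)); print(st[1:],c[1:])
f=lambda x,y:[230+x/3,180+y/3]
ang=lambda P:np.degrees(np.arctan2(P[1,0]-P[0,0],P[1,1]-P[0,1]))  # + = cw from above? (toward +x from +y)
H=wray(p,s,[f(150,320)],.157); M=wray(p,s,c[1:2],.1565); print('hub',H,'mark angle',ang(np.vstack([H,M])))
print('ticks',ang(wray(p,s,[f(88,322),f(222,318.5)],.1562)), ang(wray(p,s,[f(145,264),f(153,374)],.1562))-90)
print('legs',ang(wray(p,s,[f(275,240),f(420,262)],.125)),ang(wray(p,s,[f(275,370),f(390,390)],.12)))
print('body top edge',ang(wray(p,s,[f(85,185),f(262,212)],.14)),'bottom',ang(wray(p,s,[f(62,368),f(220,395)],.14)))
print('crown',wray(p,s,[f(467,315)],.126),'index',wray(p,s,[f(238,313)],.142), wray(p,s,c[2:3],.142))
```

```text
[[307 283   6   3  16]
 [287 284  17   5  80]] [[309.75   283.875 ]
 [295.3    285.9625]]
hub [[ 0.6412 -0.1491  0.157 ]] mark angle -5.195574009234432
ticks -1.5654611756077221 -1.64060419148241
legs 9.430141073853429 11.25230032480183
body top edge 9.338441622718648 bottom 10.871349814764413
crown [[ 0.6543 -0.0569  0.126 ]] index [[ 0.646  -0.1257  0.142 ]] [[ 0.6475 -0.1378  0.142 ]]
```

The crop shows the dial hub at crop px (150,320). The red mark points to (225,318) and the index is at (238,313). The shackle legs slope down about 10°, so the lock body turned with the dial and the mark still lags the index by about 11°. I'll turn it further.

>>> servo_tool(
  rows=[-0.3,-0.022,-0.016,0.02,0,-0.3,-0.022,-0.016,0.035,0,-0.3,0,0,0.03,0,-0.3,0,0,0,0,-0.3,0,0,0,0],
  newtons=40,
)

```text
time: 10.72
position: [0.6389, -0.1482, 0.1753]
tool_rot: [0.001, 1.0, 0.001, -0.003]
ft_force: [-0.3, 0.6, 0.5]
grip_width: 0.0619
grip_force: 0.0
```

>>> servo_tool(
  rows=[-0.3,0,0,0.01,0,-0.3,0,0,0.01,0,-0.3,0,0,0.01,0,1,0,0,0,0,1,0,0,0,0],
)

```text
time: 11.13
position: [0.6394, -0.1478, 0.1477]
tool_rot: [-0.0, 1.0, 0.0, -0.0]
ft_force: [1.3, 0.1, -0.0]
grip_width: 0.0501
grip_force: 0.0
```

>>> servo_tool(
  rows=[1,0,0,0,0,1,0,0,0,0,1,0,0,0,0,1,0,0,0,0],
)

```text
time: 11.47
position: [0.6404, -0.1493, 0.1488]
tool_rot: [-0.0, 1.0, -0.001, 0.001]
ft_force: [-0.4, -2.2, 2.4]
grip_width: 0.0394
grip_force: 40.0
```

>>> servo_tool(
  rows=[1,0,0,0,5,1,0,0,0,5,1,0,0,0,5,1,0,0,0,2,1,0,0,0,0],
)

```text
time: 11.88
position: [0.6394, -0.1479, 0.1486]
tool_rot: [0.148, 0.989, 0.0, -0.0]
ft_force: [-2.3, -1.5, 4.5]
grip_width: 0.0394
grip_force: 40.0
```

Run:
```python
from h import *
np.set_printoptions(precision=4,suppress=True)
s=robot.get_obs();p=robot.camera('wrist'); print(s['time'],s['position'],s['tool_rot'],s['moment'])
save(p,'w3.png')
q=robot.camera('scene'); save(q,'s3.png')
a=cv2.resize(p['pixels'][:,:,::-1],(400,300)); 
i=q['pixels'][235:295,215:315,::-1]
b=cv2.resize(i,(400,240),interpolation=cv2.INTER_CUBIC)
cv2.imwrite('pics/c3.png',np.vstack([a,b]))
```

```text
11.8833 [ 0.6394 -0.1479  0.1486] [ 0.1477  0.989   0.0002 -0.0005] [-0.0536  0.4097  0.1012]
```

View pics/c3.png

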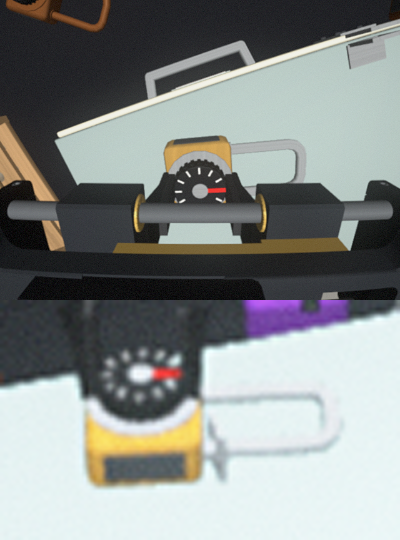

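Run:
```python
from h import *
im=cv2.imread('pics/w3.png')[200:340,240:500]
cv2.imwrite('pics/w3c.png',cv2.resize(im,None,fx=3,fy=3,interpolation=cv2.INTER_CUBIC))
```

```text
(no output)
```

View pics/w3c.png

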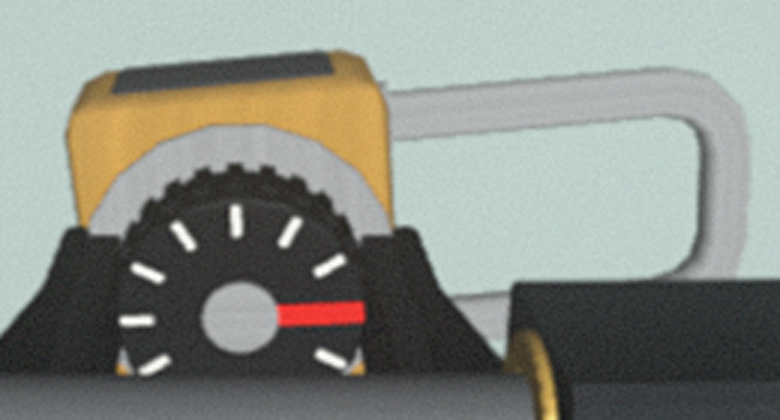

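>>> servo_tool(
  rows=[1,0,0,0,-2,1,0,0,0,-1,0,0,0,0,0,-0.3,0,0,0,0,-0.3,0,0,0,0],
)

```text
time: 12.4
position: [0.6402, -0.1477, 0.1475]
tool_rot: [0.122, 0.993, 0.0, 0.0]
ft_force: [1.2, -0.5, -0.4]
grip_width: 0.0504
grip_force: 0.0
```

>>> servo_tool(
  rows=[-0.3,0,0,-0.02,0,-0.3,0,0,-0.04,0,-0.3,0.01,0,-0.04,0,-0.3,0.03,0,0,0,-0.3,0,0,0,0],
)

```text
time: 12.82
position: [0.5978, -0.1367, 0.2499]
tool_rot: [0.121, 0.993, 0.0, -0.001]
ft_force: [-1.3, 0.7, -1.4]
grip_width: 0.0565
grip_force: 0.0
```

>>> servo_tool(
  rows=[-0.3,0,0,0,-7,-0.3,0,0,0,-7,-0.3,0,0,0,0],
)

```text
time: 13.07
position: [0.6012, -0.1382, 0.2475]
tool_rot: [-0.001, 1.0, 0.0, 0.0]
ft_force: [-0.2, -0.8, -0.3]
grip_width: 0.0565
grip_force: 0.0
```

Run:
```python
from h import *
np.set_printoptions(precision=4,suppress=True)
s=robot.get_obs();p=robot.camera('wrist'); print(s['time'],s['position'],s['tool_rot'],s['grip_width'])
np.savez('w4.npz',pos=s['position'],rot=s['tool_rot'])
save(p,'w4.png')
im=p['pixels'][200:360,240:480,::-1]
cv2.imwrite('pics/w4c.png',cv2.resize(im,None,fx=3,fy=3,interpolation=cv2.INTER_CUBIC))
```

```text
13.0667 [ 0.6012 -0.1382  0.2475] [-0.0013  1.      0.0003  0.0001] 0.05650671540487498
```

View pics/w4c.png

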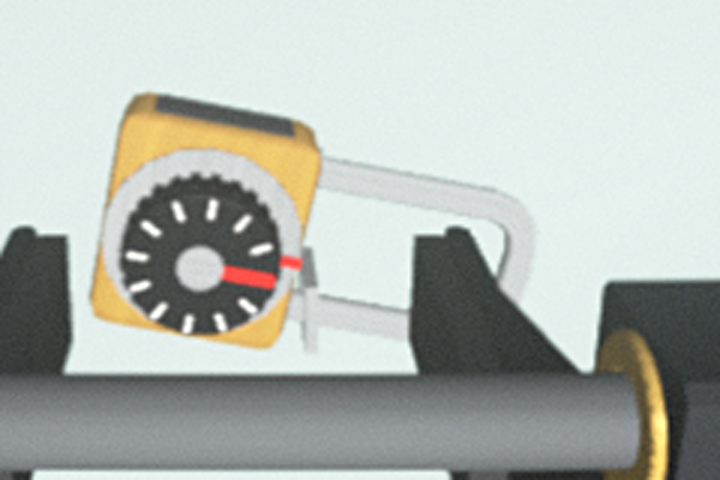

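The crop shows the mark at crop px (275,282) from the hub (200,268), a slope of about 10.5°. The shackle legs slope about 12°, so the dial is at 0.

Run:
```python
from h import *
np.set_printoptions(precision=4,suppress=True)
d=np.load('w4.npz'); s={'position':d['pos'],'tool_rot':d['rot']}; p=robot.camera('wrist')
f=lambda x,y:[240+x/3,200+y/3]
ang=lambda P:np.degrees(np.arctan2(P[1,0]-P[0,0],P[1,1]-P[0,1]))
H=wray(p,s,[f(200,268)],.157)[0]; print('hub',H)
print('ticks',ang(wray(p,s,[f(137,257),f(275,282)],.1562)))
L=wray(p,s,[f(325,170),f(490,205)],.125); th=ang(L); print('leg',th,L)
L=wray(p,s,[f(305,306),f(405,325)],.125); print('leg2',ang(L),L)
for t in (10.5,12): a=np.radians(t); print('crown pred',H[:2]+.09*np.array([np.sin(a),np.cos(a)]))
print('crown seen',wray(p,s,[f(518,245)],.126),wray(p,s,[f(500,245),f(536,245)],.125))
print([(q,d['at'],d['score']) for q in('shackle_crown','keeper_eye','shackle_mid') for d in robot.place_of(p,q) if d['at'][2]>.1])
```

```text
hub [ 0.6407 -0.1472  0.157 ]
ticks 11.179653235525226
leg 12.636290019555979 [[ 0.6255 -0.1129  0.125 ]
 [ 0.6361 -0.0654  0.125 ]]
leg2 11.986808416927017 [[ 0.668  -0.1177  0.125 ]
 [ 0.6743 -0.0879  0.125 ]]
crown pred [ 0.6571 -0.0587]
crown pred [ 0.6594 -0.0592]
crown seen [[ 0.6482 -0.0565  0.126 ]] [[ 0.6486 -0.0615  0.125 ]
 [ 0.6486 -0.051   0.125 ]]
[('shackle_crown', [0.6601, -0.0603, 0.1266], 0.81), ('keeper_eye', [0.6649, -0.1161, 0.1223], 0.91)]
```

>>> servo_tool(
  rows=[0.3,-0.03,0.03,0,0,0.3,-0.027,0.03,0,0,0.3,0,0.0195,0,0,0.3,0,0,0.03,5.5,0.3,0,0,0.03,6],
  newtons=50,
)

```text
time: 13.73
position: [0.6599, -0.0581, 0.1892]
tool_rot: [0.102, 0.995, -0.0, 0.003]
ft_force: [0.2, 0.0, -0.4]
grip_width: 0.0337
grip_force: 0.0
```

>>> servo_tool(
  rows=[0.3,0,0,0.025,0,0.3,0,0,0,0,0.3,0,0,0,0],
)

```text
time: 13.98
position: [0.6566, -0.0592, 0.1613]
tool_rot: [0.1, 0.995, 0.0, -0.002]
ft_force: [0.3, -0.5, 0.5]
grip_width: 0.0307
grip_force: 0.0
```

>>> servo_tool(
  rows=[0.3,0,0,0.02,0,0.3,0,0,0.015,0,0.3,0,0,0.011,0,0.3,0,0,0,0,1,0,0,0,0],
)

```text
time: 14.4
position: [0.6581, -0.0599, 0.1178]
tool_rot: [0.1, 0.995, -0.0, 0.001]
ft_force: [0.4, -0.6, 1.0]
grip_width: 0.0284
grip_force: 0.0
```

>>> servo_tool(
  rows=[1,0,0,0,0,1,0,0,0,0,1,0,0,0,0,1,0,0,0,0,1,0,0,0,0],
)

```text
time: 14.82
position: [0.6582, -0.0594, 0.1178]
tool_rot: [0.1, 0.995, 0.0, 0.001]
ft_force: [0.3, 0.7, 1.8]
grip_width: 0.0077
grip_force: 49.5
```

>>> servo_tool(
  rows=[1,0,0.004,0,0,1,0,0.004,0,0,1,0,0.004,0,0,1,0,0.003,0,0,1,0,0.003,0,0],
)

```text
time: 15.23
position: [0.6613, -0.0419, 0.1169]
tool_rot: [0.1, 0.995, -0.0, 0.0]
ft_force: [0.2, -4.0, 1.8]
grip_width: 0.0077
grip_force: 49.5
```

>>> servo_tool(
  rows=[1,0,0.002,0,0,1,0,0.002,0,0,1,0,0.002,0,0],
)

```text
time: 15.48
position: [0.662, -0.0394, 0.1168]
tool_rot: [0.099, 0.995, -0.004, -0.0]
ft_force: [-2.8, -15.7, 1.0]
grip_width: 0.008
grip_force: 49.5
```

>>> servo_tool(
  rows=[1,0,0.002,0,0,1,0,0.001,0,0,1,0,0,0,0],
)

```text
time: 15.73
position: [0.6624, -0.0394, 0.117]
tool_rot: [0.099, 0.995, -0.005, -0.0]
ft_force: [-2.2, -17.3, 1.3]
grip_width: 0.0076
grip_force: 49.5
```

Run:
```python
from h import *
np.set_printoptions(precision=4,suppress=True)
s=robot.get_obs();p=robot.camera('wrist'); print(s['time'],s['position'],s['tool_rot'],s['ft_force'])
np.savez('w5.npz',pos=s['position'],rot=s['tool_rot'])
save(p,'w5.png')
q=robot.camera('scene'); save(q,'s5.png')
a=p['pixels'][180:340,40:400,::-1]; b=q['pixels'][235:295,205:325,::-1]
cv2.imwrite('pics/c5.png',np.vstack([cv2.resize(a,(720,320)),cv2.resize(b,(540,270),interpolation=cv2.INTER_CUBIC)[:,:720] if 0 else cv2.resize(b,(720,280),interpolation=cv2.INTER_CUBIC)]))
```

```text
15.7333 [ 0.6624 -0.0394  0.117 ] [ 0.0992  0.9951 -0.0054 -0.0003] [ -2.1832 -17.3399   1.2616]
```

View pics/c5.png

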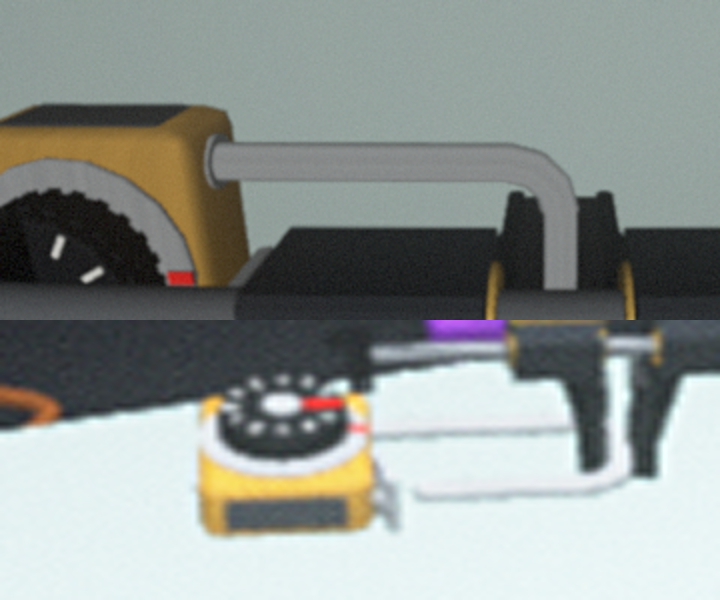

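The stacked views show the shackle pulled out, with its toe ending clear of the body at scene crop px (420,490). The parking lug is at (390,505) next to the body, and force at the end stop is 17 N. I'll release, rise and measure the body.

>>> servo_tool(
  rows=[0.3,0,0,0,0,0.3,0,0,0,0,0.3,0,0,0,0,0.3,0,0,-0.015,0,-0.5,0,0,-0.035,0],
)

```text
time: 16.25
position: [0.6585, -0.031, 0.1617]
tool_rot: [0.1, 0.995, 0.002, -0.007]
ft_force: [-0.7, 0.2, 0.2]
grip_width: 0.0305
grip_force: 0.0
```

>>> servo_tool(
  rows=[-1,0.01,-0.02,-0.04,0,-1,0.015,-0.03,-0.03,0,-1,0.015,-0.03,0,0,-1,0,0,0,0,-1,0,0,0,0],
)

```text
time: 16.67
position: [0.6096, -0.0996, 0.2312]
tool_rot: [0.101, 0.995, 0.001, -0.0]
ft_force: [-0.9, 0.9, 0.2]
grip_width: 0.0623
grip_force: 0.0
```

Run:
```python
from h import *
np.set_printoptions(precision=4,suppress=True)
s=robot.get_obs();p=robot.camera('wrist'); print(s['time'],s['position'],s['tool_rot'],s['grip_width'],s['q'][5])
np.savez('w6.npz',pos=s['position'],rot=s['tool_rot'])
save(p,'w6.png')
print([(q,d['at'],d['score']) for q in('dial_grip','lock_center','shackle_crown','keeper_eye','shackle_mid') for d in robot.place_of(p,q) if d['at'][2]>.1])
im=p['pixels'][180:340,220:460,::-1]
cv2.imwrite('pics/w6c.png',cv2.resize(im,None,fx=3,fy=3,interpolation=cv2.INTER_CUBIC))
```

```text
16.6667 [ 0.6096 -0.0996  0.2312] [ 0.1012  0.9949  0.0012 -0.0003] 0.062314081303538736 -1.7126183780726192
[('dial_grip', [0.6381, -0.1428, 0.1511], 0.77), ('lock_center', [0.6402, -0.1481, 0.1264], 0.8), ('shackle_crown', [0.6622, -0.042, 0.1242], 0.93), ('keeper_eye', [0.6659, -0.1172, 0.1226], 0.74)]
```

View pics/w6c.png

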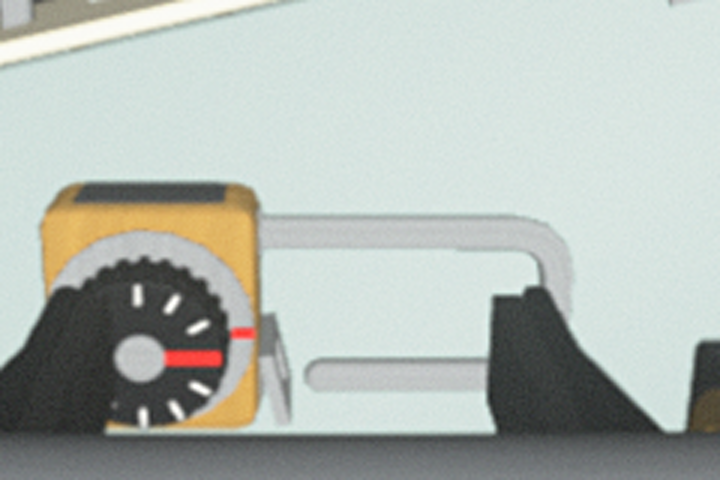

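>>> servo_tool(
  rows=[-1,0,0,0,7,-1,0,0,0,7,-1,0,0,0,7,-1,0,0,0,7,-1,0,0,0,7],
)

```text
time: 17.38
position: [0.6108, -0.0991, 0.2304]
tool_rot: [0.397, 0.918, 0.0, -0.0]
ft_force: [-0.6, 0.6, -0.2]
grip_width: 0.0869
grip_force: 0.0
```

>>> servo_tool(
  rows=[-1,0,0,0,7,-1,0,0,0,7,-1,0,0,0,7,-1,0,0,0,7,-1,0,0,0,7],
)

```text
time: 17.8
position: [0.6108, -0.0991, 0.2304]
tool_rot: [0.655, 0.756, -0.0, -0.001]
ft_force: [-0.8, 0.2, -0.4]
grip_width: 0.0868
grip_force: 0.0
```

>>> servo_tool(
  rows=[-1,0,0,0,7,-1,0,0,0,7,-1,0,0,0,6,-1,0,0,0,0,-1,0,0,0,0],
)

```text
time: 18.22
position: [0.6107, -0.0993, 0.2305]
tool_rot: [0.773, 0.634, -0.0, -0.0]
ft_force: [0.9, 0.8, -0.0]
grip_width: 0.0872
grip_force: 0.0
```

Run:
```python
from h import *
np.set_printoptions(precision=4,suppress=True)
s=robot.get_obs();p=robot.camera('wrist')
Rt=R.from_quat(s['tool_rot']).as_matrix(); print(s['time'],s['position'],Rt[:,0],Rt[:,1],s['q'][5],s['grip_width'])
d=np.load('w6.npz'); t={'position':d['pos'],'tool_rot':d['rot']}
print('hub',wray(p,t,[[266,299]],.157),'crown',wray(p,t,[[220+555/3,180+290/3]],.125))
T=np.array([.641,-.1455,.115]); print('shift tool',Rt.T@(T-s['position']))
```

```text
18.2167 [ 0.6107 -0.0993  0.2305] [0.1955 0.9807 0.0003] [ 0.9807 -0.1955 -0.0007] -0.14505481979768675 0.08724954260951348
hub [[ 0.6393 -0.1462  0.157 ]] crown [[ 0.6576 -0.0388  0.125 ]]
shift tool [-0.0394  0.0388  0.1155]
```

>>> servo_tool(
  rows=[-1,-0.02,0.019,0,0,-1,-0.02,0.0195,0,0,-1,0,0,0.03,0,-1,0,0,0.03,0,-1,0,0,0,0],
  newtons=50,
)

```text
time: 18.68
position: [0.6364, -0.1456, 0.1648]
tool_rot: [0.774, 0.633, -0.003, -0.006]
ft_force: [-1.1, 0.2, -0.4]
grip_width: 0.0871
grip_force: 0.0
```

>>> servo_tool(
  rows=[-1,0,0,0.02,0,-1,0,0,0.02,0,-1,0,0,0.013,0,-1,0,0,0,0,0,0,0,0,0],
)

```text
time: 19.1
position: [0.6403, -0.1465, 0.1181]
tool_rot: [0.774, 0.633, -0.0, -0.0]
ft_force: [1.6, 0.4, -0.5]
grip_width: 0.0848
grip_force: 0.0
```

>>> servo_tool(
  rows=[0,0,0,0,0,0,0,0,0,0,0,0,0,0,0,1,0,0,0,0,1,0,0,0,0],
)

```text
time: 19.52
position: [0.6404, -0.147, 0.1193]
tool_rot: [0.774, 0.633, 0.0, 0.0]
ft_force: [-1.3, -0.3, 5.5]
grip_width: 0.0635
grip_force: 50.0
```

>>> servo_tool(
  rows=[1,-0.002,0,0,0,1,-0.002,0,0,0,1,0,0,-0.006,0,1,0,0,-0.008,0,1,0,0,-0.01,0],
)

```text
time: 19.93
position: [0.6384, -0.1505, 0.1411]
tool_rot: [0.774, 0.633, -0.001, -0.001]
ft_force: [-0.5, 0.5, -4.1]
grip_width: 0.0639
grip_force: 50.0
```

>>> servo_tool(
  rows=[1,0,0,-0.015,0,1,0,0,-0.02,0,1,0,0,-0.02,0,1,0,0,0,0,1,0,0,0,0],
)

```text
time: 20.35
position: [0.6403, -0.1512, 0.1984]
tool_rot: [0.774, 0.633, 0.001, 0.002]
ft_force: [0.2, 0.0, -5.1]
grip_width: 0.0632
grip_force: 50.0
```

Run:
```python
from h import *
np.set_printoptions(precision=4,suppress=True)
s=robot.get_obs(); Rt=R.from_quat(s['tool_rot']).as_matrix(); print(s['time'],s['position'],s['ft_force'],Rt[:,0],s['grip_width'])
for c in('scene','top','wrist'):
    p=robot.camera(c); save(p,c[0]+'7.png')
    print(c,[(q,np.round(d['at'],4).tolist(),round(d['score'],2)) for q in('shackle_mid','shackle_crown','hasp_eye','lock_center','drawer_handle','keeper_eye') for d in robot.place_of(p,q)[:3] if d['at'][2]>.06])
```

```text
20.35 [ 0.6403 -0.1512  0.1984] [ 0.2424  0.009  -5.1447] [ 0.199   0.98   -0.0008] 0.06315456133894358
scene [('shackle_mid', [0.658, -0.0737, 0.2068], 0.69), ('shackle_crown', [0.6666, -0.0461, 0.2044], 0.75), ('shackle_crown', [0.7699, 0.034, 0.1092], 0.65), ('hasp_eye', [0.668, -0.1188, 0.1241], 0.68), ('hasp_eye', [0.5624, 0.0232, 0.1237], 0.57), ('lock_center', [0.6435, -0.1502, 0.2044], 0.78), ('drawer_handle', [0.5645, 0.0246, 0.1279], 0.58), ('keeper_eye', [0.666, -0.1191, 0.1226], 0.78), ('keeper_eye', [0.6449, -0.149, 0.2014], 0.44)]
top [('shackle_mid', [0.6577, -0.0731, 0.1979], 0.46), ('shackle_crown', [0.6587, -0.0427, 0.2013], 0.52), ('hasp_eye', [0.5645, 0.0231, 0.1213], 0.76), ('keeper_eye', [0.6657, -0.1175, 0.123], 0.92)]
wrist [('shackle_crown', [0.6626, -0.0463, 0.2018], 0.77), ('hasp_eye', [0.5637, 0.0242, 0.1221], 0.8), ('lock_center', [0.5668, 0.0234, 0.1223], 0.55), ('drawer_handle', [0.5411, -0.125, 0.0643], 0.76), ('drawer_handle', [0.6635, -0.0475, 0.2008], 0.49), ('keeper_eye', [0.665, -0.1148, 0.1219], 0.55)]
```

>>> servo_tool(
  rows=[1,0.012,-0.018,0,0,1,0.016,-0.023,0,0,1,0.016,-0.023,0,0,1,0.016,-0.023,0,0,1,0.012,-0.016,0,0],
)

```text
time: 21.82
position: [0.5504, -0.0579, 0.197]
tool_rot: [0.774, 0.633, -0.001, -0.001]
ft_force: [0.3, 0.3, -5.6]
grip_width: 0.0637
grip_force: 50.0
```

>>> servo_tool(
  rows=[1,0.005,-0.006,0,0,1,0,0,0,0,1,0,0,0,0,1,0,0,0,0,1,0,0,0,0],
)

```text
time: 22.23
position: [0.5496, -0.0549, 0.1973]
tool_rot: [0.775, 0.633, 0.0, 0.001]
ft_force: [-0.8, 0.3, -4.3]
grip_width: 0.0638
grip_force: 50.0
```

Run:
```python
from h import *
np.set_printoptions(precision=4,suppress=True)
s=robot.get_obs(); print(s['time'],s['position'],s['ft_force'],s['grip_width'])
P=[]
for c in('scene','top','wrist'):
    p=robot.camera(c); P.append(p['pixels'][:,:,::-1])
    print(c,[(q,np.round(d['at'],4).tolist(),round(d['score'],2)) for q in('shackle_mid','shackle_crown','hasp_eye','lock_center','drawer_handle') for d in robot.place_of(p,q)[:2] if d['at'][2]>.06])
cv2.imwrite('pics/fin.png',np.hstack([cv2.resize(P[0][150:400,150:450],(400,333)),cv2.resize(P[1][110:310,250:490],(400,333))]))
```

```text
22.2333 [ 0.5496 -0.0549  0.1973] [-0.7741  0.3481 -4.2815] 0.06380021834798584
scene [('shackle_mid', [0.5661, 0.0212, 0.2034], 0.83), ('shackle_crown', [0.5752, 0.0494, 0.1999], 0.57), ('hasp_eye', [0.5616, 0.021, 0.126], 0.56), ('hasp_eye', [0.5673, 0.0216, 0.2061], 0.23), ('lock_center', [0.5503, -0.0506, 0.2001], 0.8)]
top [('shackle_crown', [0.5687, 0.0537, 0.2019], 0.66), ('hasp_eye', [0.5667, 0.0248, 0.122], 0.63), ('drawer_handle', [0.543, -0.124, 0.0647], 0.63), ('drawer_handle', [0.5684, 0.0536, 0.203], 0.54)]
wrist [('shackle_mid', [0.5473, -0.0494, 0.2278], 0.44), ('shackle_crown', [0.5714, 0.0507, 0.2019], 0.88), ('hasp_eye', [0.5671, 0.0239, 0.1234], 0.6)]
```

View pics/fin.png

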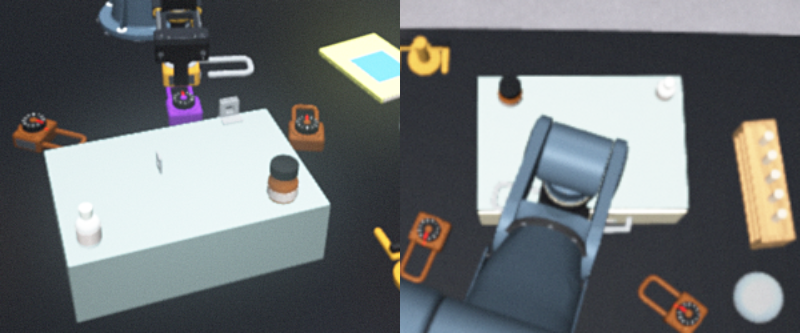

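The views show the lock held level above the unit's front edge with its shackle over the hasp, shackle middle about (0.566, 0.021) against the hasp at (0.566, 0.023). The drawer is shut, and the jar and bottle stand where they were. I'll hand it in.

```bash
python3 -c "
from rig import robot
print(robot.hand_in())"
```

```text
the job is handed in; nothing more can be done
None
```

I handed the job in at about 22 s of the 58 s limit: the drawer is shut, the dial is at the red index, the shackle is fully open, and the padlock is held still above the hasp, with nothing else seen to have moved; no verdict came back.

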